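Tip the tea carton flat in the storage box and shut the lid

ROBOT

A 6-joint arm with a two-finger parallel gripper is mounted at the origin on a cart in front of the work surface, level with it; the furniture and walls round the work are solid. World frame = base frame: x ahead of the robot, y to its left, z up, the work surface at z = 0. Lengths are in m, angles in rad, forces in N, time in s.
With the tool pointing down it reaches from about 0.425 to 0.95 m from the base axis. Payload 14.7 kg.
Tool frame: the origin (TCP) lies at the very end of the fingers, on their centre line; the grasp point (between the pads) lies 19 mm behind it; y points along the fingers, x is the direction in which the jaws open and shut, and the axes are right-handed (so a half turn about y gives the same grasp; the last joint's range is limited). The gripper opens to 85 mm and grips with 20 to 120 N. Pads are 22 mm wide; open, the fingers measure 114 mm over their backs; the gripper's body (76 mm by 85 mm) begins 54 mm behind the grasp point. The pads swing forward as they close: fully open they stand 13 mm farther back than shut.
Start: joints at [-1.328, 0.48, 1.596, -0, 1.065, -0.047], TCP at [0.186, -0.623, 0.231] pointing down, gripper open.
Joint ranges: [-2.75, 2.75], [-0.82, 2.05], [0.23, 2.67], [-1.56, 4.7], [0.09, 2.69], [-2.92, 2.92]. Speed limits (rad/s): [1.89, 1.89, 2.39, 3.01, 3.01, 3.01].

INTERFACE

Orientations are given as a unit quaternion [x, y, z, w].
In Python, from rig import manip gives the robot as it stands. Calls block until the motion is done:
- manip.movep(position, orientation): joint-space move of the TCP to a pose.
- manip.move_l(position, max_speed=0.15, frame=None, until_force=None): straight line of the TCP; frame=None keeps the orientation; max_speed is the mean speed in m/s. With until_force (N) it stops when the force on the tool has changed by that much, and returns True; else False.
- manip.movej(angles): joint-space move.
- manip.command_gripper(opening): opening from 0.0 (shut) to 1.0 (fully open); the grip force is fixed at half the most; returns when the fingers have stopped.
- manip.hold(seconds).
- manip.solve_ik(position, orientation): joint angles nearest the present ones, or None.
- manip.read_state(): the state.
- manip.snapshot(name): name is "scene" or "top"; returns (picture, depth): 400x640x3 uint8, red, green, blue; 400x640 float32, m along the optical axis (not along the pixel's ray), 0 where there is no reading.
- manip.camera_info(name): a dict with "camera_matrix" (3x3 intrinsics, pixels), "dist" ([k1, k2, p1, p2, k3] as OpenCV has them; the pictures are not rectified), "world_from_camera" (4x4, takes a point from camera to world coordinates). Camera axes: x right, y down, z forward; pixel columns grow to the right and rows downward; lengths in m; the calibration is good to about 2 mm. A picture is of the moment at which its call begins. camera_info takes no time and is no camera call.
A pose or a line that the arm cannot do raises manip.Unreachable and nothing moves.
- manip.finish_job(): hands the job in, once; it reports no verdict.
The state is a dict: "clock": time; "qpos": joint angles; "qd": joint speeds; "tau": joint torques, N m; "tool_pos": TCP position; "tool_rot": TCP orientation; "force": force on the tool from outside, world axes, zero at the start; "torque": the same for the moment, N m; "width": opening from 0.0 (shut) to 1.0 (fully open).
Only numpy, scipy, OpenCV 4.12 (cv2) and the standard library are available. Lean on these libraries where they do the work, as an engineer would, in place of code of your own. Each camera call takes 0.05 s, during which the arm holds its last target.

TASK

The tea carton stands on end in one compartment of the wooden storage box, too tall for the lid to shut. Without gripping or lifting anything, tip the carton over with the fingertips by pushing near its top, so that it falls towards the hinge end and lies flat along its own compartment; then push the open lid gently down, without slamming it, until it is fully shut. Leave the lemon in the other compartment where it is, and do not disturb the things around the box.

Things in the scene. Friction and masses are not known exactly. Their poses are not given: they have to be found in the camera images.
- chest: Fixed pale wooden box, open on top, 250 mm long (own x) x 190 wide x 84 high; origin: centre of its underside. Own +x points to the short hinge end (robot's right, give or take 12 degrees). Walls 8 mm. A 6 mm divider along the middle, top at 68 mm, makes two equal compartments, 234 x 84 mm, centred at own y +45 and -45 mm, floor 10 mm above the worktop.
- carton: Tea carton 64 x 75 x 142 mm, 0.1 to 0.3 kg; origin at its centre. Own z runs along its 142 mm (upright at first), own x across its 64 mm, towards the hinge end. It stands on end in either compartment, 5 to 14 mm from the end wall away from the hinges; top 152 mm above the worktop. Lying on its broad side its centre is 42 mm, its top 74 mm above the worktop.
- lid (a joint): Lid angle in rad: 0 = fully shut on the rim, grows as it opens; starts at 1.55 to 1.85 (upright or leaning a little back, away from the box); stop at 1.9. The hinge is stiff: the lid stays at any angle where it is left, and needs about 2 to 4 N pushed near its free edge.
- lid_hinge (a point): Middle of the lid's hinge line on the rim of the hinge end, 84 mm above the worktop. Turns with the lid: own -x runs from the hinge to the free edge, own +z out of the lid's outer face, own y along the hinge.
- lid_edge (a point): Middle of the lid's free edge on its outer face (the upper one when shut), 250 mm from the hinge line; axes as lid_hinge. The lid is a flat board, 250 x 190 x 10 mm, its inner face through the hinge line; a brass tab stands 12 mm out of the middle of the free edge.
- lemon_mid (a point): Centre of a lemon, 72 x 57 x 58 mm, that lies in the compartment beside the carton's, at the end away from the hinges; it stays there.
- honey_jar: Honey jar, 71 mm across, 110 mm high, standing right of and behind the box; origin at the centre of its foot. Bystander.
- mug: Plain mug with a handle, 90 x 127 x 99 mm, left, behind the box; origin at its foot. Bystander.
- fish_tin: Flat round food tin, 86 mm across, 40 mm high, right of the box; origin at its foot. Bystander.
- onion1: Brown onion, 69 mm across, 74 mm high, right of the box; origin at its foot. Bystander.
There are look-alikes about, which are no part of the job. What is shaped like the carton but orange or purple is not meant.

How it is judged:
On the way, in this order (a step that is already met when the one before it is completed fails the run):
1. the carton is tipped over and lies flat along its compartment while the lid is still open (angle between carton's own z axis and vertical above 1.48 rad and angle between the z axis of carton and the x axis of chest, either way round below 0.16 rad and z of carton in the frame of chest below 0.048 m and linear speed of carton below 0.03 m/s and value of joint lid above 1.2 rad), for 0.2 s.
2. the lid is fully shut (value of joint lid below 0.025 rad), for 0.2 s.
At the end, for the whole second after the job is handed in: The lid is fully shut (within 0.025 rad); under it the carton lies at rest flat on its broad side (long axis level within 5 degrees, along the compartment within 9 degrees) on the floor of the compartment in which it stood; the lemon is within 40 mm of where it lay (value of joint lid below 0.025 rad and angle between carton's own z axis and vertical between 1.48 and 1.66 rad and angle between the z axis of carton and the x axis of chest, either way round below 0.16 rad and z of carton in the frame of chest between 0.036 and 0.048 m and x of carton in the frame of chest between -0.05 and 0.05 m and (y of carton in the frame of chest between 0.036 and 0.058 m or y of carton in the frame of chest between -0.058 and -0.036 m) and distance of lemon_mid from where it was at the start of the episode below 0.04 m and linear speed of carton below 0.02 m/s); the robot touches nothing.
It fails at once if the carton is lifted or carried (its centre rises more than 25 mm), or gripped or shoved hard (over 25 N; tipping it takes about 1 N) (z of carton in the frame of chest above 0.106 m or contact force between the fingers and carton above 25 N).
It fails at once if the lemon is lifted or knocked away (distance of lemon_mid from where it was at the start of the episode above 0.04 m or z of lemon_mid in the frame of chest above 0.065 m).
It fails at once if the lid is slammed (swings shut faster than 3 rad/s) (velocity of joint lid below -3 rad/s).
It fails at once if the lid is gripped or forced on its way down (over 30 N before it is nearly shut; swinging it takes 2 to 4 N) (value of joint lid above 0.1 rad and contact force between the fingers and lid above 30 N).
It fails at once if a bystander is disturbed (moved more than 25 mm) (distance of any of honey_jar, mug, fish_tin, onion1 from where it was at the start of the episode above 0.025 m).
It also fails if it takes over 45 s, if anything falls off the work surface, if the arm or the gripper's body presses on something with over 40 N, if the wrist force passes 120 N, or if a joint passes its speed limit or range.

## Working session

There is one attempt and no reset: what is moved stays moved. The work goes in short steps, each a Python script; the robot and the scene stay as the last script left them, time stands still between calls to the robot, and variables do not carry over. Pictures are saved under pics/ and viewed, and the job is handed in when it is done.

```bash
ls; mkdir -p pics; python3 - <<'E'
from rig import manip
import cv2,numpy as np
for n in("scene","top"):
    p,d=manip.snapshot(n); cv2.imwrite(f"pics/{n}0.png",p[:,:,::-1]); np.savez(f"{n}0.npz",p=p,d=d)
    c=manip.camera_info(n); print(n,c["camera_matrix"],c["dist"],c["world_from_camera"])
print(manip.read_state())
E
```

```text
pics
scene [[519.88727614   0.         315.11603099]
 [  0.         519.88727614 200.01313979]
 [  0.           0.           1.        ]] [-0.16386781  0.          0.          0.          0.        ] [[-0.74811765 -0.55473381  0.36412962 -0.05672155]
 [-0.66336749  0.63865614 -0.38995116  0.69826482]
 [-0.01623453 -0.5332811  -0.84578231  1.47378372]
 [ 0.          0.          0.          1.        ]]
top [[368.96422419   0.         318.53736805]
 [  0.         368.96422419 193.722465  ]
 [  0.           0.           1.        ]] [-0.0002984  0.         0.         0.         0.       ] [[-1.44700037e-02 -9.83398788e-01  1.80879638e-01  3.83912939e-01]
 [-9.99894754e-01  1.44210345e-02 -1.58587748e-03  5.24865669e-02]
 [-1.04892151e-03 -1.80883549e-01 -9.83503961e-01  1.05592260e+00]
 [ 0.00000000e+00  0.00000000e+00  0.00000000e+00  1.00000000e+00]]
{'clock': 0.1, 'qpos': array([-1.32759015e+00,  4.80751045e-01,  1.59679809e+00,  1.01579537e-05,
        1.06509269e+00, -4.65994859e-02]), 'qd': array([ 4.00516257e-04, -1.28679045e-03,  7.17804719e-04, -5.30081717e-04,
       -4.15701940e-05,  9.84766133e-04]), 'tau': array([ 1.28219558e-04, -9.52257013e+01, -4.31038749e+01, -8.50043944e-05,
        5.17431821e-03, -3.87650334e-05]), 'tool_pos': array([ 0.18568535, -0.6225404 ,  0.23075306]), 'tool_rot': array([-0.56671928,  0.42284795, -0.42227839,  0.5671947 ]), 'force': array([0.01431199, 0.1748872 , 0.2230699 ]), 'torque': array([0.02549076, 0.05970141, 0.01762236]), 'width': 1.0007118579160545}
```

View pics/scene0.png

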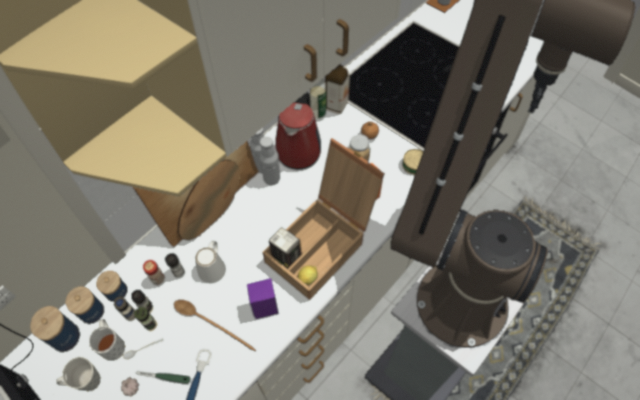

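View pics/top0.png

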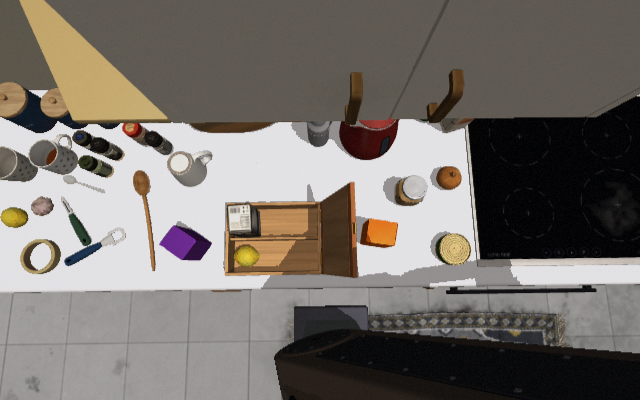

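```bash
cat > h.py <<'E'
import numpy as np,cv2
from rig import manip
def cam(n):
    c=manip.camera_info(n); return np.array(c["camera_matrix"]),np.array(c["dist"]),np.array(c["world_from_camera"])
def rays(n,uv):
    K,D,T=cam(n); q=cv2.undistortPoints(np.array(uv,float).reshape(-1,1,2),K,D).reshape(-1,2)
    return T[:3,3],np.c_[q,np.ones(len(q))]@T[:3,:3].T
def plane(n,uv,z):
    o,r=rays(n,uv); return o+r*((z-o[2])/r[:,2])[:,None]
def cloud(n,d):
    v,u=np.mgrid[:400,:640]; o,r=rays(n,np.c_[u.ravel(),v.ravel()])
    return (o+r*d.reshape(-1,1)).reshape(400,640,3)
def proj(n,P):
    K,D,T=cam(n); M=np.linalg.inv(T)
    return cv2.projectPoints(np.array(P,float).reshape(-1,3),cv2.Rodrigues(M[:3,:3])[0],M[:3,3],K,D)[0].reshape(-1,2)
E
python3 - <<'E'
from h import *
for n,box in(("top",(210,170,370,290)),("scene",(240,130,400,300))):
    f=np.load(n+"0.npz");x0,y0,x1,y1=box
    cv2.imwrite(f"pics/{n}z.png",cv2.resize(f["p"][y0:y1,x0:x1,::-1],None,fx=4 if n=="top" else 3.5,fy=4 if n=="top" else 3.5,interpolation=cv2.INTER_CUBIC))
f=np.load("top0.npz");P=cloud("top",f["d"])
for u,v in[(275,290-60),(300,255),(240,207),(247,255),(226,250),(325,240),(352,190),(355,270),(380,232),(410,185),(455,245),(450,177),(400,275),(185,165),(240,100),(540,100),(357,105)]:
    print(u,v,P[v,u].round(3))
# rim points at z~.084
m=(abs(P[...,2]-.084)<.006)&(P[...,1]<.4)&(P[...,1]>-.15)&(P[...,0]<.75)
cv2.imwrite("pics/rim.png",cv2.resize((m*255).astype(np.uint8)[170:290,210:370],None,fx=4,fy=4,interpolation=0))
E
```

```text
275 230 [0.474 0.176 0.008]
300 255 [0.403 0.105 0.008]
240 207 [0.52  0.246 0.15 ]
247 255 [0.404 0.242 0.068]
226 250 [0.417 0.294 0.086]
325 240 [0.437 0.037 0.13 ]
352 190 [ 0.525 -0.016  0.326]
355 270 [ 0.367 -0.017  0.324]
380 232 [ 0.454 -0.099  0.143]
410 185 [ 0.578 -0.189  0.11 ]
455 245 [ 0.423 -0.321  0.035]
450 177 [ 0.609 -0.314  0.059]
400 275 [ 0.344 -0.174 -0.001]
185 165 [0.645 0.409 0.094]
240 100 [0.61  0.161 0.567]
540 100 [ 0.611 -0.274  0.55 ]
357 105 [0.578 0.001 0.616]
```

View pics/topz.png

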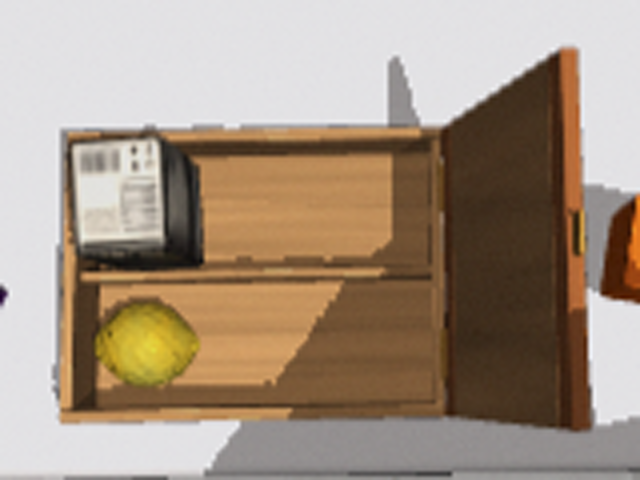

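View pics/scenez.png

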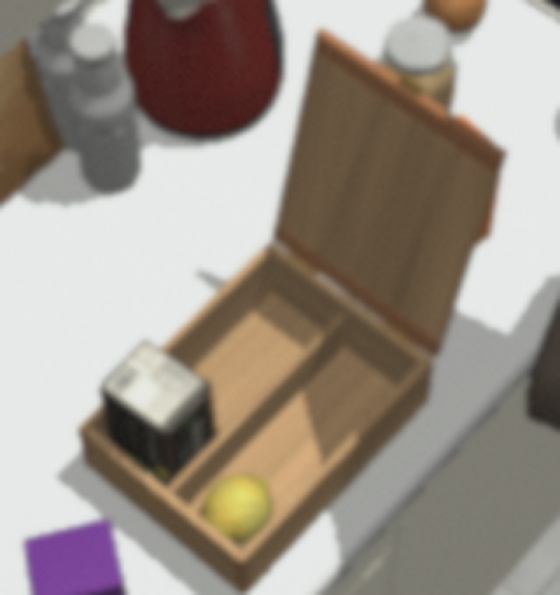

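View pics/rim.png

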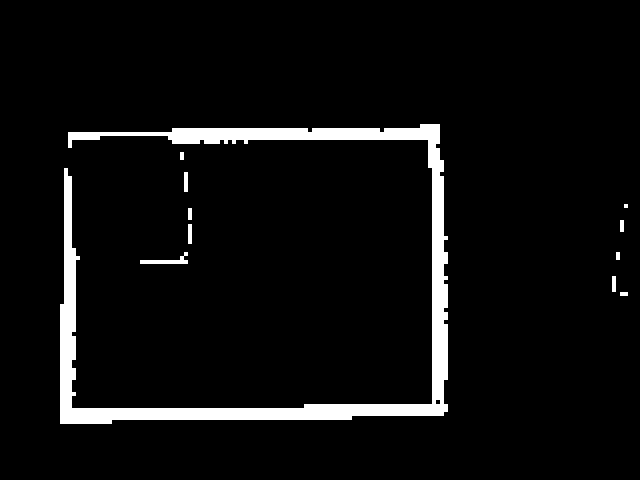

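```bash
python3 - <<'E'
from h import *
f=np.load("top0.npz");P=cloud("top",f["d"]); 
m=(abs(P[...,2]-.084)<.006)&(P[...,1]<.31)&(P[...,1]>.02)&(P[...,0]<.6)&(P[...,0]>.3)
v,u=np.nonzero(m); W=plane("top",np.c_[u,v],.084)[:,:2]
# trim outliers by component
n,l,s,_=cv2.connectedComponentsWithStats(m.astype(np.uint8),connectivity=8); print(s[:,4])
r=cv2.minAreaRect(W.astype(np.float32)*1000); print("rim",r)
print(cv2.boxPoints(r).round(1))
mt=(P[...,2]>.143)&(P[...,2]<.16)&(P[...,1]>.2)&(P[...,1]<.32)&(P[...,0]>.4)&(P[...,0]<.6)
v,u=np.nonzero(mt);W=plane("top",np.c_[u,v],.152);print("carton",len(u),cv2.minAreaRect(W[:,:2].astype(np.float32)*1000),np.median(P[mt][:,2]))
hsv=cv2.cvtColor(f["p"],cv2.COLOR_RGB2HSV)
ml=(hsv[...,0]>24)&(hsv[...,0]<34)&(hsv[...,1]>170)&(P[...,1]<.31)&(P[...,1]>.15)&(P[...,0]<.6)&(P[...,0]>.3)
v,u=np.nonzero(ml);print("lemon",len(u),P[ml].mean(0),P[ml].max(0))
# lid inner face plane: points z>.11, y between -.03 and .07
L=(P[...,2]>.11)&(P[...,1]>-.04)&(P[...,1]<.1)&(P[...,0]<.6)&(P[...,0]>.3)
Q=P[L]; 
Qi=Q[Q[:,2]<.31]; A=np.c_[Qi[:,[0,2]],np.ones(len(Qi))];w=np.ones(len(Qi),bool)
for _ in range(6):
    c=np.linalg.lstsq(A[w],Qi[w,1],rcond=None)[0]; res=Qi[:,1]-A@c; w=abs(res)<.004
print("lid y=a x+b z+c",c,w.mean(),len(w),Q.max(0),Q.min(0))
for z in(.15,.2,.25,.3): 
    k=abs(Q[:,2]-z)<.006; print(z,Q[k].min(0),Q[k].max(0))
k=Q[:,2]>.322;print(Q[k].mean(0),Q[k].min(0),Q[k].max(0))
E
```

```text
[255001    970      2      5      3      5     14]
rim ((448.0176086425781, 171.47125244140625), (189.71881103515625, 251.40899658203125), 0.10748869180679321)
[[352.9 297. ]
 [353.4  45.6]
 [543.1  45.9]
 [542.6 297.4]]
carton 707 ((490.96282958984375, 246.68609619140625), (74.04447174072266, 59.87377166748047), 3.7584447860717773) 0.15112557440283436
lemon 153 [0.39559957 0.24678332 0.06193831] [0.41990668 0.26405781 0.07065726]
lid y=a x+b z+c [ 0.00181515 -0.24500694  0.0674229 ] 1.0 2140 [0.59982079 0.05248657 1.0559226 ] [ 0.35337084 -0.02125159  0.1100274 ]
0.15 [0.35423003 0.02975587 0.14410767] [0.53973742 0.03325094 0.15590929]
0.2 [0.35363396 0.01669581 0.19405856] [0.54038546 0.02081348 0.20588756]
0.25 [0.35517988 0.00488851 0.24422613] [0.541091   0.00907041 0.25590062]
0.3 [ 0.35465149 -0.00753805  0.29401046] [ 0.54254385 -0.00339587  0.30598247]
[0.45208456 0.02337386 0.76117143] [ 0.35348278 -0.02125159  0.32201691] [0.59982079 0.05248657 1.0559226 ]
```

```bash
cat >> h.py <<'E'
from scipy.spatial.transform import Rotation as Ro
def down(phi): # jaw axis at world azimuth phi
    x=np.array([np.cos(phi),np.sin(phi),0]);y=np.array([0,0,-1.]);return Ro.from_matrix(np.c_[x,y,np.cross(x,y)]).as_quat()
E
python3 - <<'E'
from h import *
print(Ro.from_quat(manip.read_state()["tool_rot"]).as_matrix().round(2))
for phi in(0,np.pi):
    for p in[(.13,-.43,.42),(.45,0,.42),(.40,.28,.36),(.491,.325,.25),(.491,.325,.132),(.491,.2,.132),(.448,-.07,.42),(.448,-.07,.28),(.448,.1,.3),(.448,.27,.094)]:
        q=manip.solve_ik(p,down(phi)); print(phi,p,None if q is None else np.round(q,2))
E
```

```text
[[ 0.29 -0.    0.96]
 [-0.96  0.    0.29]
 [-0.   -1.    0.  ]]
0 (0.13, -0.43, 0.42) [-1.34  0.03  1.74 -0.    1.37 -1.34]
0 (0.45, 0, 0.42) [-0.07  0.03  1.74 -0.    1.37 -0.07]
0 (0.4, 0.28, 0.36) [ 0.55  0.13  1.78 -0.    1.23  0.55]
0 (0.491, 0.325, 0.25) [ 0.53  0.38  1.72 -0.    1.05  0.53]
0 (0.491, 0.325, 0.132) [ 0.53  0.51  1.83 -0.    0.8   0.53]
0 (0.491, 0.2, 0.132) [ 0.33  0.44  1.97 -0.    0.73  0.33]
0 (0.448, -0.07, 0.42) [-0.22  0.04  1.74 -0.    1.37 -0.22]
0 (0.448, -0.07, 0.28) [-0.22  0.15  1.96 -0.    1.03 -0.22]
0 (0.448, 0.1, 0.3) [ 0.15  0.14  1.92 -0.    1.08  0.15]
0 (0.448, 0.27, 0.094) [ 0.48  0.5   2.01 -0.    0.64  0.48]
3.141592653589793 (0.13, -0.43, 0.42) [-1.34  0.03  1.74 -0.    1.37  1.8 ]
3.141592653589793 (0.45, 0, 0.42) None
3.141592653589793 (0.4, 0.28, 0.36) [ 0.55  0.13  1.78 -0.    1.23 -2.59]
3.141592653589793 (0.491, 0.325, 0.25) [ 0.53  0.38  1.72 -0.    1.05 -2.61]
3.141592653589793 (0.491, 0.325, 0.132) [ 0.53  0.51  1.83 -0.    0.8  -2.61]
3.141592653589793 (0.491, 0.2, 0.132) [ 0.33  0.44  1.97 -0.    0.73 -2.81]
3.141592653589793 (0.448, -0.07, 0.42) [-0.22  0.04  1.74 -0.    1.37  2.92]
3.141592653589793 (0.448, -0.07, 0.28) [-0.22  0.15  1.96 -0.    1.03  2.92]
3.141592653589793 (0.448, 0.1, 0.3) None
3.141592653589793 (0.448, 0.27, 0.094) [ 0.48  0.5   2.01 -0.    0.64 -2.66]
```

```bash
python3 - <<'E'
from h import *
q=down(0)
manip.command_gripper(0.0)
manip.movep((.13,-.43,.42),q); print(manip.read_state()["clock"])
manip.movep((.40,.28,.40),q)
manip.movep((.491,.33,.25),q)
manip.move_l((.491,.33,.132),.12)
s=manip.read_state();print(s["clock"],s["tool_pos"],s["force"],s["width"])
for n in("scene","top"):
    p,d=manip.snapshot(n); cv2.imwrite(f"pics/{n}1.png",p[:,:,::-1]); np.savez(f"{n}1.npz",p=p,d=d)
cv2.imwrite("pics/m1.png",np.hstack([cv2.resize(cv2.imread("pics/scene1.png")[120:320,220:420],(400,400)),cv2.resize(cv2.imread("pics/top1.png")[130:290,170:370],(400,320))[:].copy() if 0 else cv2.resize(cv2.imread("pics/top1.png")[110:310,170:370],(400,400))]))
E
```

```text
2.0917
6.6667 [0.49143091 0.33027795 0.13278265] [ 1.55123515 -0.34100729  0.83187016] -0.0009049263038199108
```

View pics/m1.png

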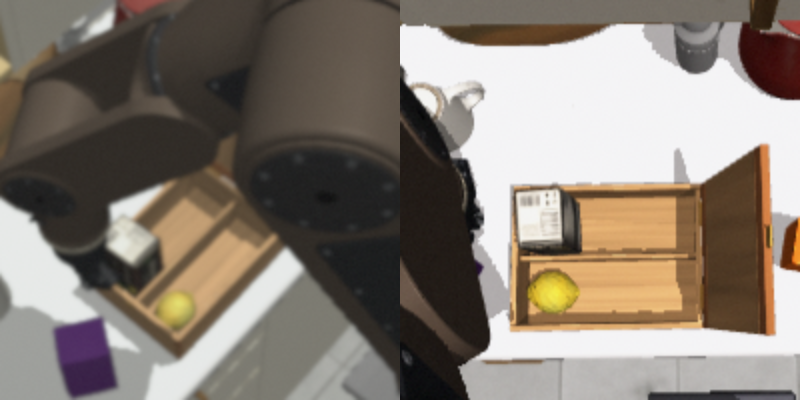

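The closed gripper is to the left of the carton, which is untouched: its top is at about (135,240) in the scene crop and (545,215) in the top crop. Next I push.

```bash
python3 - <<'E'
from h import *
for y in(.29,.27,.25,.23,.21,.195):
    manip.move_l((.491,y,.132),.05)
    s=manip.read_state();print(round(s["clock"],2),s["tool_pos"].round(3),s["force"].round(2))
manip.hold(.3)
manip.move_l((.491,.21,.25),.15)
manip.movep((.43,.33,.36),down(0))
print(manip.read_state()["clock"])
for n in("scene","top"):
    p,d=manip.snapshot(n); cv2.imwrite(f"pics/{n}2.png",p[:,:,::-1]); np.savez(f"{n}2.npz",p=p,d=d)
cv2.imwrite("pics/m2.png",np.hstack([cv2.resize(cv2.imread(f"pics/{n}2.png")[a:a+200,b:b+200],(400,400)) for n,a,b in(("scene",120,220),("top",110,170))]))
P=cloud("top",d);m=(P[...,2]>.066)&(P[...,2]<.08)&(P[...,0]>.455)&(P[...,0]<.53)&(P[...,1]>.06)&(P[...,1]<.285)
v,u=np.nonzero(m);W=plane("top",np.c_[u,v],.074)
print(len(u),np.median(P[m][:,2]),cv2.minAreaRect(W[:,:2].astype(np.float32)*1000))
E
```

```text
7.72 [0.491 0.29  0.132] [ 0.44  0.66 -0.42]
8.27 [0.491 0.27  0.132] [-0.02  1.63 -0.61]
8.82 [0.491 0.25  0.132] [-0.14 -0.16  0.55]
9.37 [0.491 0.23  0.132] [ 0.21  0.15 -0.34]
9.92 [0.491 0.21  0.132] [ 0.95  0.2  -0.62]
10.37 [0.491 0.195 0.132] [-0.48 -0.52  0.74]
12.3417
1357 0.07216821776872306 ((493.4844665527344, 140.52857971191406), (136.91806030273438, 72.36112976074219), 89.38268280029297)
```

View pics/m2.png

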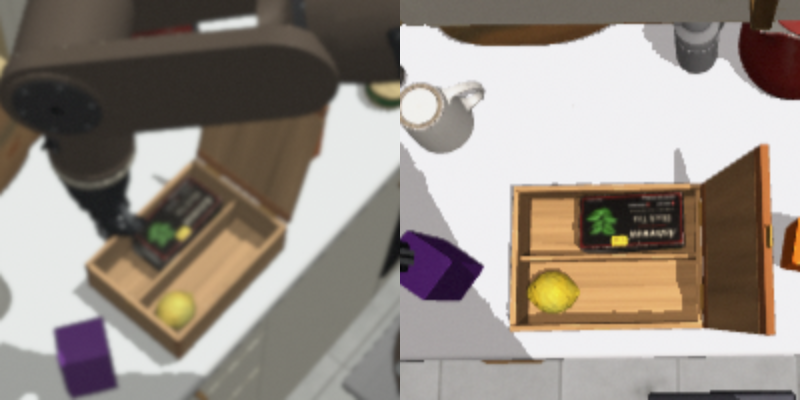

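The carton lies flat (top at 72 mm, centre y=0.1405, i.e. own x about +31 mm). The lemon hasn't moved and the lid is still open. Next is the lid.

```bash
cat > lid.py <<'E'
from h import *
q=down(0)
manip.movep((.40,.28,.44),q)
manip.movep((.448,-.085,.44),q)
manip.move_l((.448,-.085,.307),.12)
s=manip.read_state();f0=s["force"];print(round(s["clock"],2),s["tool_pos"].round(3),f0.round(2))
def rep():
    s=manip.read_state();print(round(s["clock"],2),s["tool_pos"].round(3),(s["force"]-f0).round(2))
for y in(-.03,.0,.0255):
    h=manip.move_l((.448,y,.307),.07,until_force=15);rep()
    if h: print("HIT");raise SystemExit
r=.222
for th in np.linspace(np.pi/2,.12,13)[1:]:
    y=.0465+r*np.cos(th)-.01*np.sin(th)-.011; z=.084+r*np.sin(th)+.01*np.cos(th)
    h=manip.move_l((.448,y,z),.09,until_force=18);rep()
    if h: print("HIT",th);raise SystemExit
E
python3 lid.py; python3 - <<'E'
from h import *
for n in("scene","top"):
    p,d=manip.snapshot(n); cv2.imwrite(f"pics/{n}3.png",p[:,:,::-1]); np.savez(f"{n}3.npz",p=p,d=d)
cv2.imwrite("pics/m3.png",np.hstack([cv2.resize(cv2.imread(f"pics/{n}3.png")[a:a+200,b:b+200],(400,400)) for n,a,b in(("scene",120,220),("top",110,170))]))
E
```

```text
15.56 [ 0.448 -0.085  0.308] [-0.65  0.08  0.79]
16.49 [ 0.448 -0.03   0.307] [ 0.54  0.51 -1.25]
17.07 [0.448 0.    0.307] [ 1.33  0.32 -0.73]
17.58 [0.448 0.026 0.307] [ 0.62  0.63 -1.05]
18.03 [0.448 0.052 0.305] [ 0.73 -0.88  0.84]
18.48 [0.448 0.079 0.302] [ 0.68  0.03 -0.41]
18.93 [0.448 0.105 0.295] [ 0.6  -0.17 -0.54]
19.38 [0.448 0.13  0.285] [ 1.25  0.21 -0.94]
19.83 [0.448 0.154 0.272] [ 0.45 -0.86 -1.07]
20.28 [0.448 0.176 0.256] [ 0.53 -0.05 -0.17]
20.73 [0.448 0.195 0.238] [ 0.9  -0.49 -0.41]
21.18 [0.448 0.213 0.218] [ 0.63  0.4  -0.52]
21.63 [0.448 0.228 0.195] [ 0.67 -0.83 -1.28]
22.08 [0.448 0.24  0.172] [ 1.25  0.61 -0.35]
22.53 [0.448 0.249 0.147] [ 0.42 -0.19 -0.16]
22.98 [0.448 0.255 0.12 ] [ 1.07  0.05 -0.89]
```

View pics/m3.png

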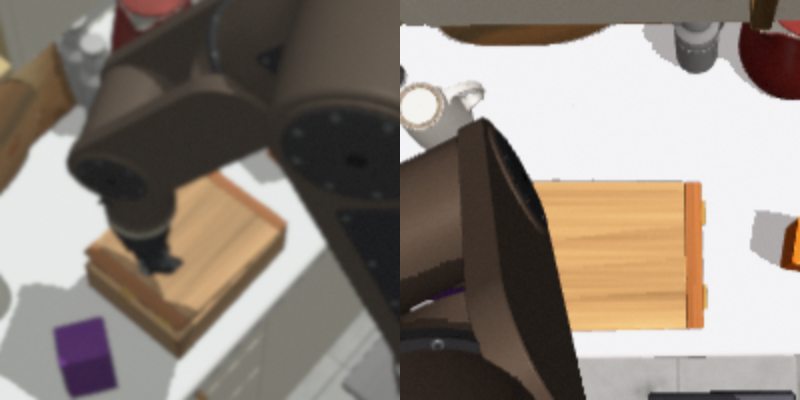

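The lid is almost down, with the fingertips near its free edge at about (160,262) in the scene crop. I'll press it shut slowly.

```bash
python3 - <<'E'
from h import *
def rep(h):
    s=manip.read_state();print(h,round(s["clock"],2),s["tool_pos"].round(4),s["force"].round(2))
rep(manip.move_l((.448,.2555,.100),.05,until_force=20))
rep(manip.move_l((.448,.2555,.090),.01,until_force=12))
manip.hold(.3);rep(0)
manip.move_l((.448,.2555,.13),.08); manip.move_l((.448,.2555,.30),.15)
manip.movep((.43,.38,.36),down(0))
for n in("scene","top"):
    p,d=manip.snapshot(n); cv2.imwrite(f"pics/{n}4.png",p[:,:,::-1]); np.savez(f"{n}4.npz",p=p,d=d)
cv2.imwrite("pics/m4.png",np.hstack([cv2.resize(cv2.imread(f"pics/{n}4.png")[a:a+200,b:b+200],(400,400)) for n,a,b in(("scene",120,220),("top",110,170))]))
P=cloud("top",d);m=(P[...,2]>.085)&(P[...,2]<.13)&(P[...,0]>.36)&(P[...,0]<.535)&(P[...,1]>.065)&(P[...,1]<.285)
Q=P[m];c,*_=np.linalg.lstsq(np.c_[Q[:,:2],np.ones(len(Q))],Q[:,2],rcond=None);print(len(Q),"slope",c,np.median(Q[:,2]))
for y in(.08,.15,.22,.28):
    k=abs(Q[:,1]-y)<.006;print(y,k.sum(),np.median(Q[k,2]) if k.any() else None)
print(manip.read_state()["clock"])
E
```

```text
False 23.64 [0.4478 0.2554 0.0997] [ 0.84 -0.08  0.2 ]
True 24.29 [0.4481 0.2556 0.0944] [-2.37 -0.82 12.24]
0 24.59 [0.4481 0.2556 0.0944] [-1.41 -1.15 12.63]
5735 slope [ 0.00037421 -0.00033606  0.09436252] 0.0944452089693929
0.08 332 0.09464027977075362
0.15 338 0.0944914986705479
0.22 314 0.09446102870458972
0.28 289 0.09431190667189981
27.1917
```

View pics/m4.png

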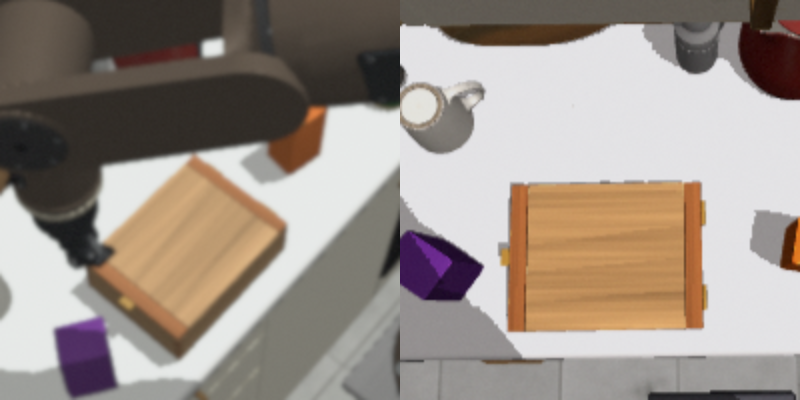

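The lid is shut: its top face is level at 94.4 mm with a slope of about 0.0003, and the robot is clear of everything. I'm handing it in.

```bash
python3 - <<'E'
from rig import manip
manip.finish_job(); print(manip.read_state()["clock"])
E
```

```text
the job is handed in; nothing more can be done
the job is handed in; nothing more can be done
```

I tipped the carton over towards the hinge end with the closed fingertips, then pushed the lid shut along its arc, and handed the job in at about 27 s. No verdict was reported.

- **Carton:** the push took under 2 N. Seen before the lid closed, it lay flat along its own compartment, with its top about 72 mm above the worktop (74 expected) and its axis within 1° of the box. Its centre was at about x +31, y +45 mm in the box frame. I couldn't see it again once the lid was shut.
- **Lid:** swinging it down showed changes of under 2 N on the tool, at roughly 0.3 rad/s on average. A slow final press stopped at 12 N with the fingertips at 94.4 mm. The camera then showed the top face level at 94.4 mm (94 expected when shut), with a slope under 0.001 rad.
- **Surroundings:** the lemon hadn't visibly moved after the carton fell, though I only checked by eye. In the last picture the mug stood undisturbed. I didn't re-check the jar, tin and onion, but the arm only passed well clear of them.

No check failed or disagreed.

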